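Load the last vial and latch the rack's bar

ROBOT

A 6-joint arm with a two-finger parallel gripper is mounted at the origin on the work surface. World frame = base frame: x ahead of the robot, y to its left, z up, the work surface at z = 0. Lengths are in mm, angles in rad, forces in N, time in s.
With the tool pointing down it reaches from about 350 to 875 mm from the base axis. Payload 4.2 kg.
Tool frame: the origin (TCP) lies on the mounting face of the last link; the fingertips stand 173 mm ahead of it and the grasp point (between the pads) lies 155 mm ahead of it; z points along the fingers, y is the direction in which the jaws open and shut (so a half turn about z gives the same grasp; the last joint's range is limited). The gripper opens to 85 mm and grips with 20 to 120 N. Pads are 22 mm wide; open, the fingers measure 114 mm over their backs; the gripper's body (76 mm by 85 mm) begins 54 mm behind the grasp point. The pads swing forward as they close: fully open they stand 13 mm farther back than shut.
Start: joints at [1.397, 0.385, 0.008, 0, -1.194, -0.259], TCP at [262.1, 567.365, 404.712] pointing down, gripper open.
Joint ranges: [-3.14, 3.14], [-1.21, 2.06], [-1.07, 1.41], [-3.16, 2.05], [-2.99, -0.16], [-3.1, 3.1]. Speed limits (rad/s): [2.79, 2.79, 3.14, 3.14, 3.14, 3.14].

INTERFACE

Orientations are given as a unit quaternion [x, y, z, w].
In Python, from bench import arm gives the robot as it stands. The module is installed in compiled form; this text tells all that it offers.
- The arm moves only by the tool play_rows, never from a script. Its argument "moves" is a list of rows, each a list of 3 entries, a list of its own where there are three numbers: the shift along the world's x, y, z in units of 30 cm (1.0 is 30 cm), then the turn about the world's z in units of 30 degrees (1.0 is 30 degrees), then the gripper's target within -1 to 1 (shut at 1, half-way at 0, fully open at -1). In form: [[[x, y, z], turn, jaw], ...]. A call has 1 to 12 rows; each row is the pose to reach, as a shift and turn from the pose measured when the call began; what a row does not reach only later rows make up. A row lasts 1/8 s, in which the tool goes at most 62.5 mm and 10.7 degrees, less where a joint would pass 70% of its speed; a pose out of reach is approached as far as the arm can. A call with a number of a shift or a turn outside -1 to 1 is refused whole. A call with a gripper value outside its range is refused whole. The fingers move at their own pace and stop on an object; the grip force is fixed at half the most. Time passes only in rows, so rows that repeat a pose let the fingers close. It gives the time, the measured TCP pose, the force and the opening at its end, in the units of the state.
- arm.read_state(): the state, without advancing time (a new reading comes with each control period).
- arm.get_image(name): name is "side" or "top" or "wrist"; returns a dict with "pixels" (400x640x3 uint8, red, green, blue), "vfov" (degrees; the focal length in pixels is half the picture's height over the tangent of half this angle, whatever the lens; pixels are square), "cx", "cy" (the principal point, pixels), "xyz" and "rotation" of the camera in the world. Camera axes: x right, y up, looking along -z (the intrinsics and any distortion apply to the point x, -y, -z); pixel columns grow to the right and rows downward; lengths in mm; the calibration is good to about 2 mm. A picture is of the moment at which its call begins. There is no depth.
- arm.job_done(): hands the job in, once; it reports no verdict.
Trained networks look in a picture, given as the dict that the camera call returned (one of the last four; its "shot" number tells which), for a name from the list of things; names that differ only in an ending like _2 or _b are one class to them, and where a whole thing is asked for, a point or a joint stands for the part that bears it (a point fixed in the world has none). Each returns a list of dicts, best first, with "conf" (0 to 1); they miss things now and then, are a little off and sometimes report something else, mostly with a low value. They report only what shows in the picture. A call takes as long as a camera call. They do not tell look-alikes from the thing itself.
- arm.look_for(name, picture): "centre" ([x, y, z] in mm, in world coordinates, good to about 4 mm: the middle of the surface that is visible of it).
The state is a dict: "clock": time; "joints": joint angles; "joint_vel": joint speeds; "joint_efforts": joint torques, N m; "position": TCP position; "ee_rot": TCP orientation; "contact_force": force on the tool from outside, world axes, zero at the start; "wrist_torque": the same for the moment, N m; "gripper_width": finger opening in mm.
Only numpy, scipy, OpenCV 4.12 (cv2) and the standard library are available. Lean on these libraries where they do the work, as an engineer would, in place of code of your own. Each camera call takes 0.05 s, during which the arm holds its last target.

TASK

Stand the loose vial upright in the empty bay of the vial rack, the one with the paper dot. Then swing the rack's long bar shut across the bays until the spring roller has snapped in behind it and holds it against the rubber buffer. Do it gently, without squashing the buffer, and leave the other vials and the round dish where they are.

Things in the scene. Friction and masses are not known exactly. Their poses are not given: they have to be found in the camera images.
- rack: Fixed plywood vial rack. Origin: axis of the bar's pivot pin, at bench height; x runs from the pivot along the shut bar, y from the shut bar into the bays. Base board (bays' floor) 8 mm thick, x -32 to 340, y 36 to 106 mm. Four bays centred at x = 35, 85, 135, 185, y = 61 mm, 44 mm wide, 55 mm deep, open to the bar side (-y) and up; walls reach 24 mm, pivot strap 31 mm above the bench.
- catch (a point): Fixed point, 15 mm above the bench, on the middle setting of the roller catch, 281 mm from the pivot. The catch block behind it (44 x 84 mm, 40 mm high) carries a sprung 14 mm roller that juts 6 mm into the path of the bar's end and gives way along the rack's +x (1.2 N, rising to 2.7 N), then snaps out behind the bar. Roller and buffer are set together anywhere within 18 mm either way along y: NOT measured.
- buffer_mid (a point): Fixed point, 13 mm above the bench, where the front of the sprung rubber buffer (20 mm wide, 245 mm from the pivot) stands at the middle setting; truly within 16 mm of it along y. The bar's back meets it 1 mm before the roller snaps in; the buffer then holds the bar on the roller with 2 to 4 N. It gives 4 N per mm; at 10 N it counts as squashed.
- bar: Loose aluminium bar, 296 x 22 mm, 22 mm high, 0.2 to 0.32 kg, flat on the bench, its 12 mm eye over the rack's 10 mm pin. Origin: eye centre, underside; x runs to the free end (280 mm), +y is the side that leads when shutting (its far corner is slanted 7 mm). Starts open by 0.55 to 0.9 rad to the rack's -y side, turns anticlockwise from above to shut: x parallel to the rack's within 0.08 rad.
- bar_tip (a point): Middle of the bar's free end face, 280 mm from the pivot, 11 mm up; shut, it lies within 20 mm of the rack's y = 0. A push near here takes 1 to 3 N while swinging, up to about 4 N where the slanted corner rides up on the roller, then less, then it rises on the buffer.
- vial: The loose glass vial with white cap, standing on the bench: 30 mm diameter, 68 mm tall (glass 50 mm, cap of 29 mm diameter 18 mm), 50 g. Origin: centre of its underside.
- dot: Flat white paper dot, 20 mm in diameter, lying at the centre of the floor of the empty bay (8 mm above the bench). Origin: its centre.
- vial_a: One of three like vials standing in the other bays, to be left alone. Origin: centre of its underside.
- vial_b: As vial_a.
- vial_c: As vial_a.
- dish: Round grey viewing dish, 104 mm diameter, 45 mm high, standing on the bench, to be left alone. Origin: centre of its underside.
Mind the look-alikes: they are no part of the job. What is shaped like the vial but brown or yellow is not meant.

How it is judged (in metres and radians):
On the way, in this order (a step that is already met when the one before it is completed fails the run):
1. the vial stands upright in the empty bay and is let go (horizontal distance between vial and dot below 0.014 m and height (world z) of vial below 0.012 m and angle between vial's own z axis and vertical below 0.1 rad and linear speed of vial below 0.01 m/s and contact force between the fingers and vial below 0.1 N), for 0.2 s.
2. the bar is shut, with the roller snapped in behind it and the buffer pressing on it (y of bar_tip in the frame of rack between -0.022 and 0.022 m and contact force between bar and buffer_c0 above 1 N and height (world z) of bar below 0.004 m), for 0.2 s.
At the end, for the whole second after the job is handed in: The vial stands upright (within 0.1 rad), within 14 mm of the dot's centre, on the bay's floor; the bar lies flat and shut, caught between roller and buffer (its end within 22 mm of y = 0 of the rack, the buffer pressing on it with more than 1 N though nobody pushes); all at rest (all of step 2 and horizontal distance between vial and dot below 0.014 m and height (world z) of vial below 0.012 m and angle between vial's own z axis and vertical below 0.1 rad and linear speed of each of vial, bar below 0.01 m/s); the robot touches nothing.
It fails at once if the buffer is squashed: the bar presses on it with more than 10 N (contact force between bar and buffer_c0 above 10 N).
It fails at once if the loose vial is knocked over (angle between vial's own z axis and vertical above 0.6 rad).
It fails at once if another vial is moved by more than 12 mm or the dish by more than 15 mm (distance of any of vial_a, vial_b, vial_c from where it was at the start of the episode above 0.012 m or distance of dish from where it was at the start of the episode above 0.015 m).
It also fails if it takes over 62 s, if anything falls off the work surface, if the arm or the gripper's body presses on something with over 40 N, if the wrist force passes 120 N, or if a joint passes its speed limit or range.

## Working session

There is one attempt and no reset: what is moved stays moved. The work goes in short steps, Python scripts to look and compute and a tool call to move; the robot and the scene stay as the last step left them, time stands still between calls to the robot, and variables do not carry over. Pictures are saved under pics/ and viewed, and the job is handed in when it is done.

Besides the shell and the picture viewer there is one more tool, called after ">>>" as a command line: name --argument value ..., lists and objects as JSON in quotes. play_rows: Moves the arm, as the interface text tells. Shifts and turns lie within -1 to 1; 1 stands for 30 cm of shift or 30 degrees of turn. Its arguments: {"type":"object","properties":{"moves":{"type":"array"}},"required":["moves"]}

```bash
ls; mkdir -p pics
cat > h.py <<'E'
import numpy as np, cv2
from bench import arm
def K(p):
    f=p["pixels"].shape[0]/2/np.tan(np.radians(p["vfov"])/2); return f
def ray(p,u,v):
    f=K(p); d=np.array([(u-p["cx"])/f,-(v-p["cy"])/f,-1.]); R=np.array(p["rotation"]); 
    return np.array(p["xyz"]),R@d
def at(p,u,v,z):
    o,d=ray(p,u,v); return o+d*(z-o[2])/d[2]
def proj(p,X):
    R=np.array(p["rotation"]); c=R.T@(np.array(X,float)-np.array(p["xyz"])); f=K(p)
    return p["cx"]+f*c[0]/-c[2], p["cy"]-f*c[1]/-c[2]
def save(p,n,crop=None,s=1):
    im=p["pixels"][:,:,::-1]
    if crop: im=im[crop[1]:crop[3],crop[0]:crop[2]]
    if s!=1: im=cv2.resize(im,None,fx=s,fy=s,interpolation=cv2.INTER_CUBIC)
    cv2.imwrite("pics/"+n+".png",im)
E
python3 - <<'E'
from h import *
for n in ["top","side"]:
    p=arm.get_image(n); save(p,n+"0")
    print(n,{k:(np.round(v,3).tolist() if not isinstance(v,str) else v) for k,v in p.items() if k!="pixels"})
    for t in ["vial","dot","bar","bar_tip","catch","buffer_mid","rack","dish"]:
        for r in arm.look_for(t,p): 
            c=r["centre"]; print(t,round(r["conf"],2),np.round(c,0),np.round(proj(p,c)))
s=arm.read_state(); print(s)
E
```

```text
pics
top {'vfov': 54.704, 'cx': 313.814, 'cy': 198.05, 'xyz': [373.451, -5.158, 1193.342], 'rotation': [0.055, -0.049, -0.702, 0.709], 'shot': 1}Traceback (most recent call last):
  File "<stdin>", line 7, in <module>
  File "h.py", line 11, in proj
    R=np.array(p["rotation"]); c=R.T@(np.array(X,float)-np.array(p["xyz"])); f=K(p)
                                 ~~~^^~~~~~~~~~~~~~~~~~~~~~~~~~~~~~~~~~~~~~
ValueError: matmul: Input operand 1 has a mismatch in its core dimension 0, with gufunc signature (n?,k),(k,m?)->(n?,m?) (size 3 is different from 4)
```

Rotation is a quaternion.

```bash
sed -i 's/np.array(p\["rotation"\])/Rot.from_quat(p["rotation"]).as_matrix()/; 1i from scipy.spatial.transform import Rotation as Rot' h.py
python3 - <<'E'
from h import *
for n in ["top","side"]:
    p=arm.get_image(n); save(p,n+"0")
    print(n,{k:(np.round(v,3).tolist() if not isinstance(v,str) else v) for k,v in p.items() if k!="pixels"})
    for t in ["vial","dot","bar","bar_tip","catch","buffer_mid","rack","dish"]:
        for r in arm.look_for(t,p): 
            c=r["centre"]; print(t,round(r["conf"],2),np.round(c,0),np.round(proj(p,c)))
s=arm.read_state(); print(s)
E
```

```text
top {'vfov': 54.704, 'cx': 313.814, 'cy': 198.05, 'xyz': [373.451, -5.158, 1193.342], 'rotation': [0.055, -0.049, -0.702, 0.709], 'shot': 2}
vial 0.7 [ 517. -364.   67.] [440. 207.]
vial 0.63 [488.  92.  79.] [284. 215.]
vial 0.62 [ 438. -379.   67.] [447. 235.]
vial 0.59 [ 534. -444.   64.] [467. 202.]
vial 0.54 [438. 107.  78.] [279. 232.]
vial 0.52 [ 579. -372.   62.] [442. 187.]
vial 0.4 [536.  85.  76.] [287. 199.]
bar 0.58 [469. -63.  21.] [337. 224.]
bar_tip 0.59 [536.  87.  78.] [286. 199.]
catch 0.57 [598.  83.   8.] [290. 182.]
buffer_mid 0.78 [597.  80.  13.] [290. 182.]
rack 0.95 [601.  79.   8.] [291. 182.]
dish 0.98 [545. 382.   5.] [194. 199.]
side {'vfov': 44.254, 'cx': 318.825, 'cy': 205.186, 'xyz': [77.324, -759.259, 984.297], 'rotation': [0.363, -0.108, -0.258, 0.889], 'shot': 3}
vial 0.88 [ 517. -292.   49.] [370. 297.]
vial 0.87 [ 530. -459.   55.] [424. 351.]
vial 0.82 [ 439. -394.   54.] [370. 348.]
vial 0.71 [437.  98.  54.] [258. 205.]
vial 0.7 [ 579. -388.   49.] [419. 316.]
vial 0.68 [613.  71.   9.] [319. 198.]
vial 0.67 [532.  74.  51.] [293. 198.]
vial 0
[... 385 characters left out ...]
: array([ 1.39659742e+00,  3.84691023e-01,  7.88960527e-03, -2.47216592e-06,
       -1.19402498e+00, -2.58623092e-01]), 'joint_vel': array([ 2.05009156e-04, -1.18675189e-04, -3.31617364e-04, -1.37069846e-04,
        6.47625120e-05, -6.63294173e-04]), 'joint_efforts': array([ 2.32435959e-04, -3.92093074e+01,  1.88617104e+01,  4.19055104e+00,
       -4.00163599e-04, -4.60798930e-06]), 'position': array([262.10018868, 567.35640985, 404.71305633]), 'ee_rot': array([ 9.76674291e-01, -2.14726172e-01, -5.13803705e-07,  1.50719112e-05]), 'contact_force': array([ 0.09896716, -0.24542139,  0.20553492]), 'wrist_torque': array([-0.03193202, -0.07414458, -0.02996293]), 'gripper_width': 85.71753133851307}
```

View pics/top0.png

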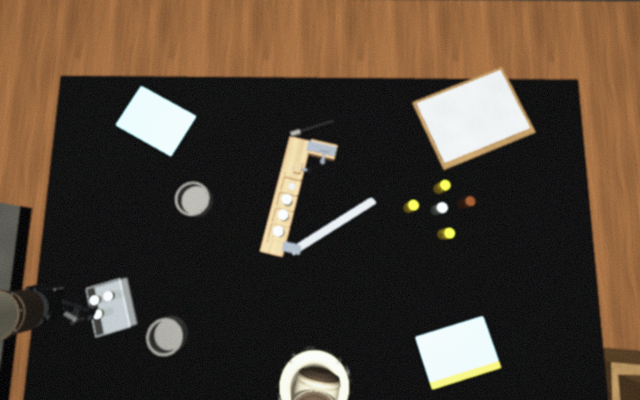

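View pics/side0.png

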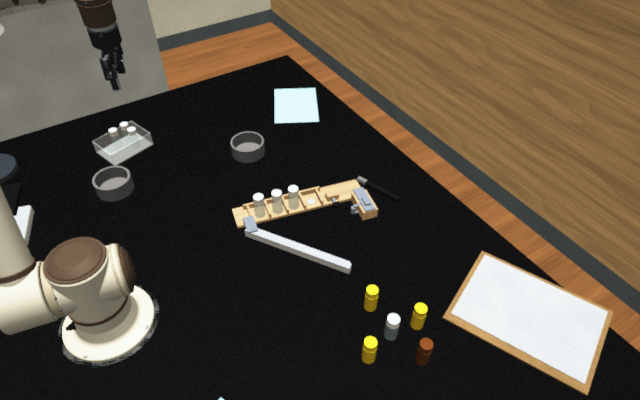

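Run:
```python
from h import *
p=arm.get_image("top"); save(p,"t1",(240,110,500,270),3); 
q=arm.get_image("side"); save(q,"s1",(220,160,450,380),3)
w=arm.get_image("wrist"); save(w,"w1")
print(w["vfov"],w["cx"],w["cy"],w["xyz"],Rot.from_quat(w["rotation"]).as_matrix().round(2))
```

```text
68.68832818075194 318.09349007911584 197.52462732018688 [328.77033383 536.25469495 372.58972535] [[-0.42  0.87  0.26]
 [-0.91 -0.4  -0.12]
 [-0.   -0.29  0.96]]
```

View pics/t1.png

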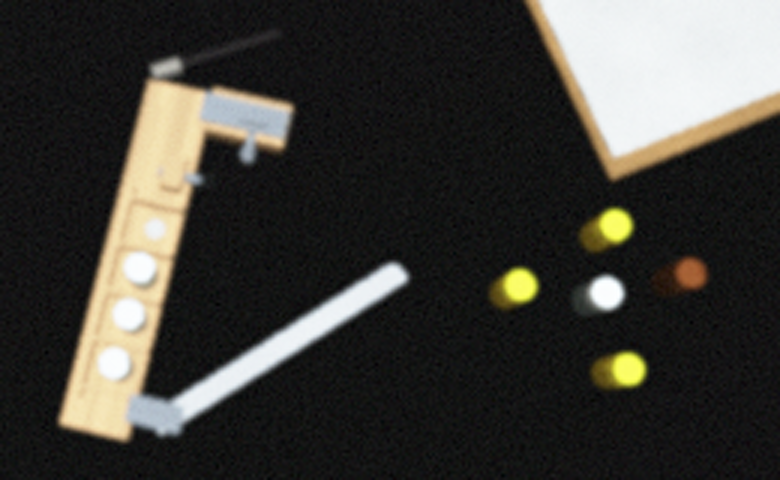

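View pics/s1.png

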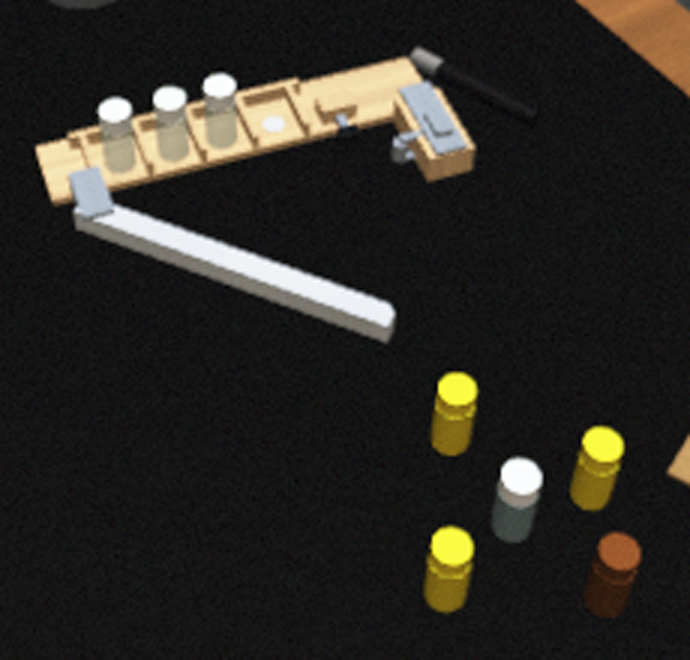

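View pics/w1.png

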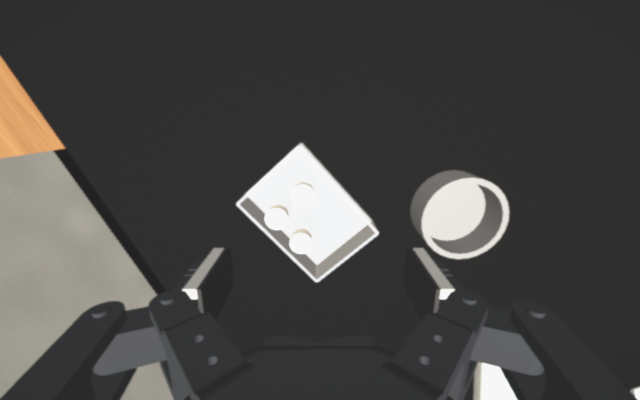

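```bash
cat >> h.py <<'E'
def tri(obs):
    A=np.zeros((3,3));b=np.zeros(3);L=[]
    for p,u,v in obs:
        o,d=ray(p,u,v); d=d/np.linalg.norm(d); M=np.eye(3)-np.outer(d,d); A+=M;b+=M@o; L.append((o,M))
    X=np.linalg.solve(A,b); return X,[np.linalg.norm(M@(X-o)) for o,M in L]
E
python3 - <<'E'
from h import *
p=arm.get_image("top");q=arm.get_image("side")
def t(n,a,b):
    a=(240+a[0]/3,110+a[1]/3); b=(220+b[0]/3,160+b[1]/3)
    X,e=tri([(p,*a),(q,*b)]); print(n,X.round(1),np.round(e,1))
t("vialcap",(607,293),(520,476))
t("yL",(521,286),(458,390));t("yU",(616,226),(603,444));t("yD",(629,370),(452,546));t("br",(691,273),(619,551))
t("dot",(154,229),(273,125)); t("c3",(140,268),(220,86));t("c2",(129,315),(170,100));t("c1",(114,363),(116,109))
t("tip top mid",(400,270),(388,309)); t("roller",(248,152),(402,150)); t("buf",(196,179),(343,120)); t("strap",(155,412),(92,190))
t("cblock corner",(286,152),(430,178))
E
```

```text
vialcap [ 516.9 -370.6   66.8] [1. 1.]
yL [ 523.6 -287.6   66. ] [1.6 1.6]
yU [ 583.7 -382.1   67.2] [1.4 1.4]
yD [ 442.5 -388.9   67.4] [1.4 1.4]
br [ 537.3 -453.2   67. ] [0.9 0.9]
dot [587.8  77.2   3.3] [1.2 1.2]
c3 [536.9  85.1  73.1] [1.6 1.6]
c2 [490.9  95.   71.4] [1.7 1.7]
c1 [444.1 108.2  73.8] [1.7 1.7]
tip top mid [ 542.7 -174.5   28.3] [0.4 0.4]
roller [668.3 -19.7  10. ] [0.1 0.1]
buf [637.5  33.7  20.1] [1. 1.]
strap [397.8  70.9  29.8] [0.9 0.9]
cblock corner [670.  -59.9   7.5] [0.9 0.9]
```

>>> play_rows --moves '[[[0.8,-1,0],-0.5,-1],[[0.8,-1,0],-0.5,-1],[[0.8,-1,0],-0.5,-1],[[0.8,-1,0],-0.5,-1],[[0.8,-1,0],-0.5,-1],[[0.8,-1,0],-0.5,-1],[[0.8,-1,0],-0.5,-1],[[0.8,-1,0],-0.5,-1]]'

```text
clock: 2.25
position: [502.4, 266.9, 404.7]
ee_rot: [0.94, -0.341, -0.0, -0.0]
contact_force: [-0.4, 0.1, -0.1]
gripper_width: 85.3
```

>>> play_rows --moves '[[[0.0,-0.8,0],0,-1],[[0,-0.8,0],0,-1],[[0,-0.8,0],0,-1],[[0,-0.8,0],0,-1],[[0,-0.8,0],0,-1],[[0,-0.8,0],0,-1]]'

```text
clock: 3.0
position: [502.3, 28.0, 404.8]
ee_rot: [0.94, -0.34, 0.0, -0.0]
contact_force: [-0.4, 0.7, -0.5]
gripper_width: 85.2
```

Run:
```python
from h import *
import pickle
w=arm.get_image("wrist"); save(w,"w2"); pickle.dump(w,open("w2.pkl","wb")); print(w["xyz"])
for t in ["vial","dot","bar_tip","buffer_mid","catch"]:
    for r in arm.look_for(t,w): 
        c=r["centre"]; print(t,round(r["conf"],2),np.round(c,0),np.round(proj(w,c)))
```

```text
[558.79854273 -19.25289658 372.72049027]
vial 0.96 [449. 104.  68.] [297. 256.]
vial 0.71 [497.  90.  71.] [279. 220.]
vial 0.7 [488. -79.  19.] [396. 123.]
vial 0.66 [539.  78.  77.] [259. 187.]
vial 0.47 [639.  67.  10.] [219. 104.]
dot 0.49 [586.  76.  10.] [245. 143.]
buffer_mid 0.78 [638.  70.  12.] [217. 106.]
catch 0.58 [640.  70.   8.] [218. 105.]
catch 0.23 [541.  81.  76.] [256. 187.]
```

View pics/w2.png

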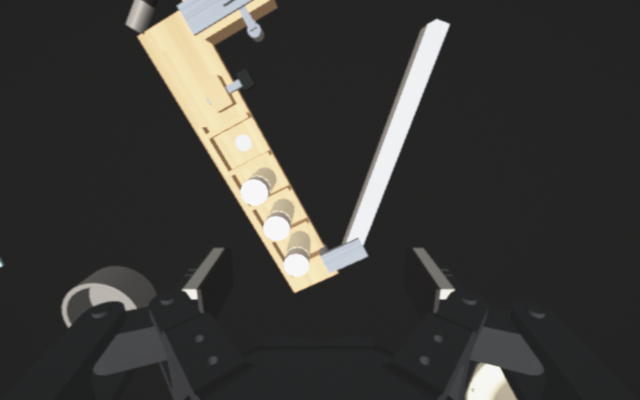

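>>> play_rows --moves '[[[0.2,-0.4,0],0,-1],[[0.2,-0.4,0],0,-1],[[0.2,-0.4,0],0,-1],[[0.2,-0.4,0],0,-1]]'

```text
clock: 3.8
position: [562.6, -92.2, 404.0]
ee_rot: [0.94, -0.341, -0.001, 0.0]
contact_force: [0.2, 0.7, -0.3]
gripper_width: 85.1
```

Run:
```python
from h import *
import pickle
w=arm.get_image("wrist"); save(w,"w3"); pickle.dump(w,open("w3.pkl","wb")); print(w["xyz"])
a=pickle.load(open("w2.pkl","rb")); save(a,"w2c",(120,0,380,200),3); save(w,"w3c",(40,0,300,200),3)
```

```text
[ 618.98085615 -139.45896187  371.77296626]
```

View pics/w3.png

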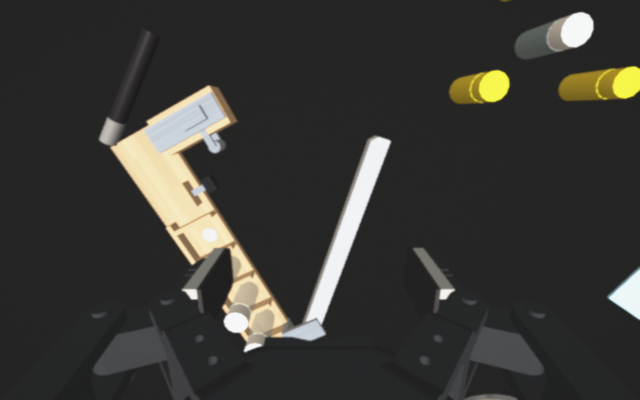

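View pics/w2c.png

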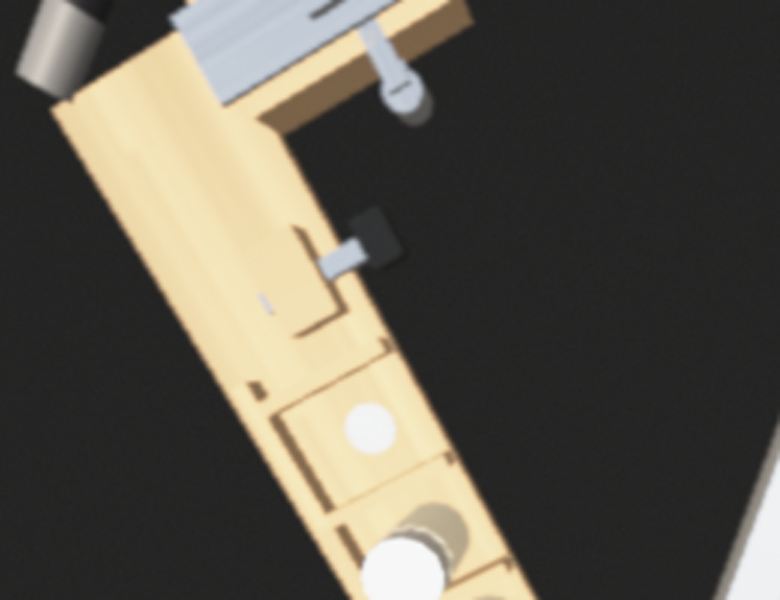

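View pics/w3c.png

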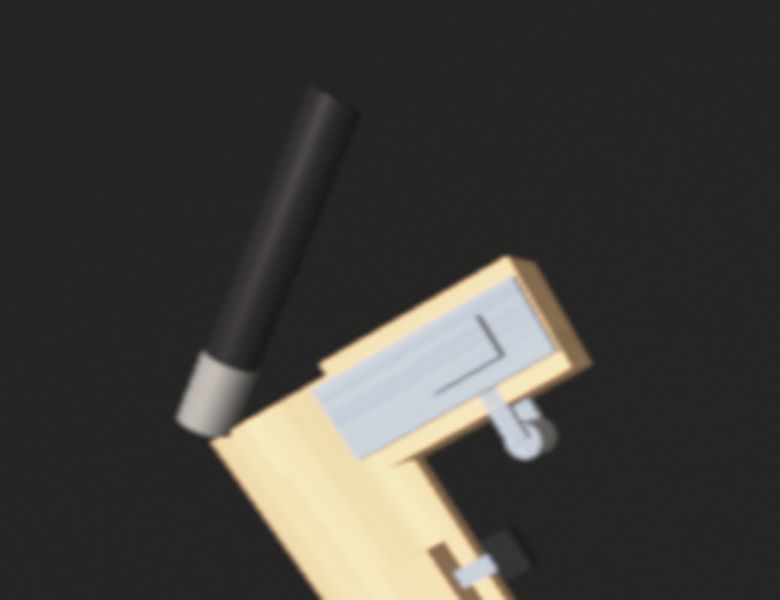

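Run:
```python
from h import *
import pickle
from scipy.optimize import least_squares
a=pickle.load(open("w2.pkl","rb"));b=pickle.load(open("w3.pkl","rb"))
def blob(p,c,r,thr=225):
    u,v=c; im=p["pixels"].min(2)[v-r:v+r,u-r:u+r]; ys,xs=np.nonzero(im>thr); return xs.mean()+u-r,ys.mean()+v-r,len(xs)
d2=blob(a,(243,143),13);d3=blob(b,(209,235),13);print(d2,d3)
X,e=tri([(a,*d2[:2]),(b,*d3[:2])]);print("dot",X.round(1),np.round(e,1))
caps=[blob(a,c,17,235) for c in [(296,265),(277,228),(254,191)]];print(caps)
obs=[(a,185,61,8,*d2[:2]),(b,185,61,8,*d3[:2])]+[(a,35+50*i,61,76,*caps[i][:2]) for i in range(3)]
obs+=[(a,340,106,8,137.3,35),(a,-32,106,8,294,292),(b,340,106,8,110.7,146.7)]
def T(q,x,y,z):
    c,s=np.cos(q[2]),np.sin(q[2]); return [q[0]+c*x-s*y,q[1]+s*x+c*y,z]
def f(q): return np.concatenate([np.array(proj(o[0],T(q,*o[1:4])))-o[4:] for o in obs])
s=least_squares(f,[395,60,-.24],loss="soft_l1");q=s.x;print(q,f(q).reshape(-1,2).round(1).tolist())
pickle.dump(q,open("rack.pkl","wb"))
def inv(X):
    c,s_=np.cos(q[2]),np.sin(q[2]);dx,dy=X[0]-q[0],X[1]-q[1];return np.round([c*dx+s_*dy,-s_*dx+c*dy,X[2]],1)
t=lambda n,u,v:(print(n,inv(tri([(a,*u),(b,*v)])[0]),tri([(a,*u),(b,*v)])[1]))
W2=lambda x,y:(120+x/3,y/3); W3=lambda x,y:(40+x/3,y/3)
t("roller top",W2(402,90),W3(522,441)); t("buffer block ctr",W2(377,238),W3(508,556))
t("bar tip left corner top",(427,18),(373,137));t("tip right",(449,23),(391,140))
for n in ["dot"]:print(inv(X))
# buffer front edge mid in w2/w3
for u,v in [(390,233)]:
    print("buf front w2 at z=24,13",inv(at(a,*W2(u,v),24)),inv(at(a,*W2(u,v),13)))
p=arm.get_image("top");print("vial",at(p,442.3,207.7,68))
print(inv([516.9,-370.6,0]))
for s_ in [(85,61,0)]:print(T(q,*s_))
```

```text
(np.float64(242.9904761904762), np.float64(142.4047619047619), 210) (np.float64(209.24223602484471), np.float64(234.56521739130434), 161)
dot [588.4  77.2   8.4] [0.1 0.1]
[(np.float64(295.9357142857143), np.float64(264.91190476190474), 420), (np.float64(275.989406779661), np.float64(228.14406779661016), 472), (np.float64(253.64875239923225), np.float64(192.05182341650672), 521)]
[ 3.94384798e+02  5.83291083e+01 -2.25986241e-01] [[0.5, -0.5], [0.7, -0.4], [1.0, 2.2], [-0.5, 2.8], [-1.4, -0.3], [-0.3, -0.1], [0.6, 0.1], [-0.5, -0.6]]
roller top [280.2 -14.   25.3] [np.float64(0.15844909193792922), np.float64(0.1584490919376293)]
buffer block ctr [243.4  19.8  18.5] [np.float64(0.2228652343281832), np.float64(0.2228652343280581)]
bar tip left corner top [ 207.  -184.6   20.4] [np.float64(1.8622177016426422), np.float64(1.86221770164263)]
tip right [ 193.  -203.2   19.5] [np.float64(0.5290766390769585), np.float64(0.529076639076904)]
[184.9  61.8   8.4]
buf front w2 at z=24,13 [241.8  13.8  24. ] [243.9  15.5  13. ]
vial [ 515.72719929 -369.62951602   68.        ]
[ 215.5 -390.6    0. ]
[np.float64(490.8916793218), np.float64(98.73234859853588), 0]
```

>>> play_rows --moves '[[[-0.154,-0.926,-0.347],0,-1],[[-0.154,-0.926,-0.347],0,-1],[[-0.154,-0.926,-0.347],0,-1],[[-0.154,-0.926,-0.347],0,-1],[[-0.154,-0.926,-0.347],0,-1],[[-0.154,-0.926,-0.347],0,-1],[[-0.154,-0.926,-0.347],0,-1],[[-0.154,-0.926,-0.347],0,-1]]'

```text
clock: 4.9
position: [516.7, -367.3, 301.6]
ee_rot: [0.941, -0.338, 0.001, -0.0]
contact_force: [-0.3, 0.4, 0.0]
gripper_width: 85.2
```

Run:
```python
from h import *
import pickle
w=arm.get_image("wrist"); save(w,"w4"); pickle.dump(w,open("w4.pkl","wb")); print(arm.read_state()["position"])
print(proj(w,[516.3,-370.1,68]),proj(w,[516.3,-370.1,0]))
for r in arm.look_for("vial",w): 
    c=r["centre"]; print(round(r["conf"],2),np.round(c,0),np.round(proj(w,c)))
```

```text
[ 516.64714959 -367.36115698  301.54968708]
(np.float64(321.5639127868457), np.float64(212.7435265463781)) (np.float64(320.8390235428751), np.float64(188.6574220952174))
0.96 [ 526. -299.   50.] [248. 249.]
0.88 [ 586. -380.   72.] [265. 129.]
0.82 [ 456. -385.   55.] [383. 250.]
0.79 [ 520. -373.   71.] [322. 208.]
0.65 [ 542. -449.   66.] [388. 113.]
```

View pics/w4.png

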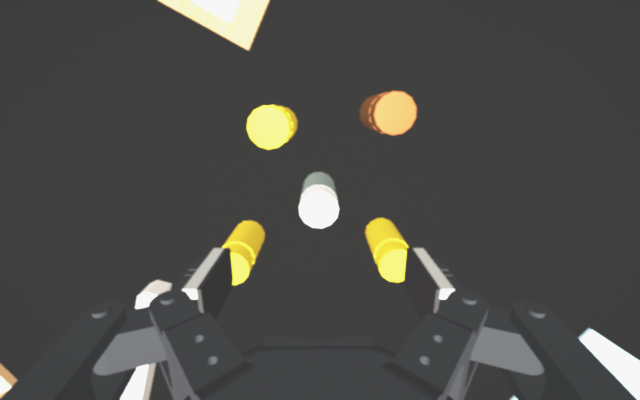

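Run:
```python
from h import *
import pickle
w=pickle.load(open("w4.pkl","rb"))
im=w["pixels"].astype(int); m=(im.min(2)[180:235,290:350]>215); ys,xs=np.nonzero(m); print(xs.mean()+290,ys.mean()+180,xs.min()+290,xs.max()+290,ys.min()+180,ys.max()+180)
u,v=xs.mean()+290,ys.mean()+180
print(at(w,u,v,68),at(w,319,209,68))
p=arm.get_image("top");q=arm.get_image("side")
print(tri([(p,442.3,207.7),(q,393.3,318.7),(w,u,v)]))
save(w,"w4c",(270,150,370,240),5)
print(arm.read_state()["position"])
```

```text
318.30597552195826 206.36141108711303 299 338 185 228
[ 521.60172108 -371.39312502   68.        ] [ 519.72074696 -370.49428902   68.        ]
(array([ 518.59013804, -370.42878914,   63.54102307]), [np.float64(2.3866712319276275), np.float64(0.9453514557725379), np.float64(1.809094422816921)])
[ 516.35942387 -367.96969147  301.12582   ]
```

View pics/w4c.png

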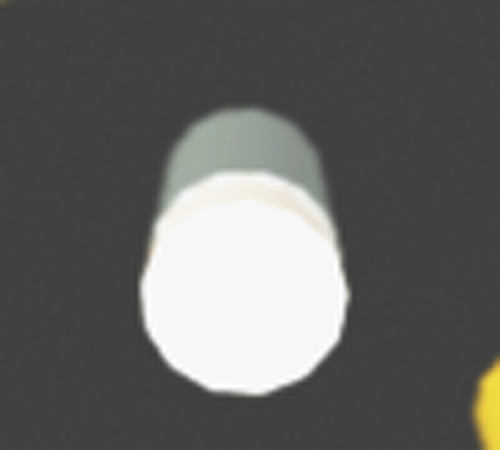

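>>> play_rows --moves '[[[0.006,-0.008,-0.1],0,-1],[[0.006,-0.008,-0.2],0,-1],[[0.006,-0.008,-0.28],0,-1],[[0.006,-0.008,-0.334],0,-1],[[0.006,-0.008,-0.334],0,-1],[[0.006,-0.008,-0.334],0,-1],[[0.006,-0.008,-0.334],0,1],[[0.006,-0.008,-0.334],0,1],[[0.006,-0.008,-0.334],0,1],[[0.006,-0.008,-0.334],0,1],[[0.006,-0.008,-0.334],0,1],[[0.006,-0.008,-0.334],0,1]]'

```text
clock: 6.6
position: [518.4, -370.4, 201.5]
ee_rot: [0.941, -0.339, 0.001, 0.0]
contact_force: [0.1, 0.2, 3.5]
gripper_width: 28.5
```

Run:
```python
from h import *
w=arm.get_image("wrist"); save(w,"w5"); s=arm.read_state();print(s["position"],s["gripper_width"],s["contact_force"])
```

```text
[ 518.44000498 -370.41424146  201.46568196] 28.070119444285346 [0.25280829 1.18579626 4.22991785]
```

View pics/w5.png

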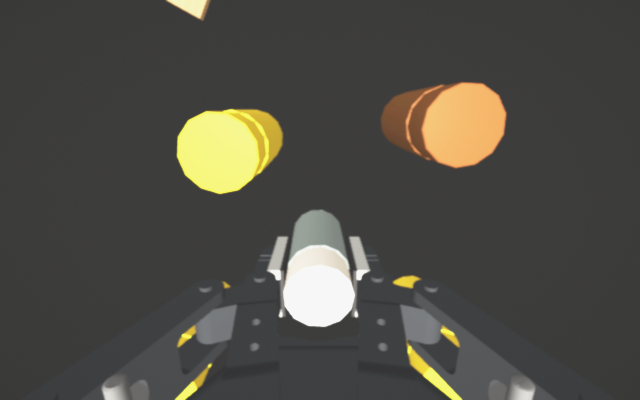

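>>> play_rows --moves '[[[0,0,0.12],0,1],[[0,0,0.3],0,1],[[0,0,0.4],0,1],[[0.1,0.2,0.4],0.3,1],[[0.2,0.4,0.4],0.6,1],[[0.23,0.6,0.4],0.89,1],[[0.23,0.8,0.4],0.89,1],[[0.23,0.9,0.4],0.89,1],[[0.23,0.9,0.4],0.89,1],[[0.23,0.9,0.4],0.89,1]]'

```text
clock: 7.9
position: [587.3, -100.7, 320.9]
ee_rot: [0.994, -0.113, 0.0, -0.0]
contact_force: [-0.3, 0.0, -1.2]
gripper_width: 28.2
```

Run:
```python
from h import *
w=arm.get_image("wrist"); save(w,"w6"); s=arm.read_state();P=s["position"];R=Rot.from_quat(s["ee_rot"]).as_matrix();print(P,s["ee_rot"],s["gripper_width"],s["contact_force"])
X=at(w,319,291,P[2]-201.5+68);print("cap in tool",R.T@(X-P)); print("tool x ang",np.degrees(np.arctan2(R[1,0],R[0,0])))
```

```text
[ 587.26800999 -101.24238323  320.9760174 ] [ 9.93598233e-01 -1.12971272e-01  2.03661446e-04 -3.62037125e-05] 27.823978834181485 [ 0.48046524  0.60104772 -0.99916014]
cap in tool [3.83273059e+00 9.51877050e-02 1.33501520e+02]
tool x ang -12.973251476544943
```

View pics/w6.png

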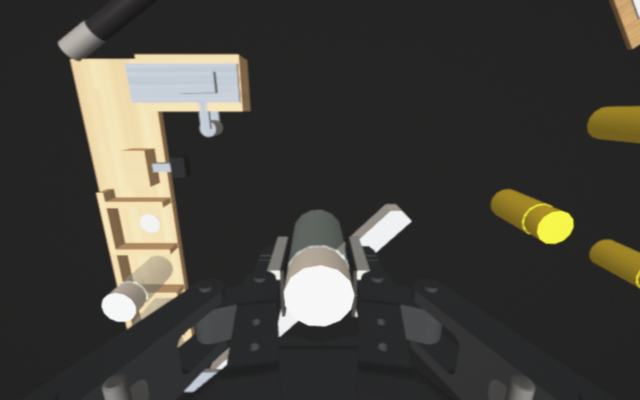

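Run:
```python
from h import *
w=arm.get_image("wrist")
im=w["pixels"].min(2)[212:236,138:162]; ys,xs=np.nonzero(im>225); u,v=xs.mean()+138,ys.mean()+212; print(u,v,len(xs))
print(at(w,u,v,8), proj(w,[588.4,77.2,8])); print(arm.read_state()["position"])
```

```text
149.08921933085503 223.3345724907063 269
[588.62292531  77.17651024   8.        ] (np.float64(149.15145132877032), np.float64(223.53590657354604))
[ 587.25744686 -101.50664866  321.06158311]
```

>>> play_rows --moves '[[[-0.004,0.2,0],0,1],[[-0.004,0.4,0],0,1],[[-0.004,0.598,0],0,1],[[-0.004,0.598,0],0,1],[[-0.004,0.598,-0.1],0,1],[[-0.004,0.598,-0.25],0,1],[[-0.004,0.598,-0.25],0,1],[[-0.004,0.598,-0.25],0,1]]'

```text
clock: 9.0
position: [587.0, 77.0, 247.4]
ee_rot: [0.994, -0.114, 0.001, -0.0]
contact_force: [0.2, 0.2, -0.9]
gripper_width: 28.2
```

Run:
```python
from h import *
w=arm.get_image("wrist"); save(w,"w7"); q=arm.get_image("side"); save(q,"s7",(220,120,400,280),4); s=arm.read_state();print(s["position"],s["contact_force"])
```

```text
[586.95590221  77.52699673 248.16621967] [-0.85408045  0.71187266 -0.64178424]
```

View pics/w7.png

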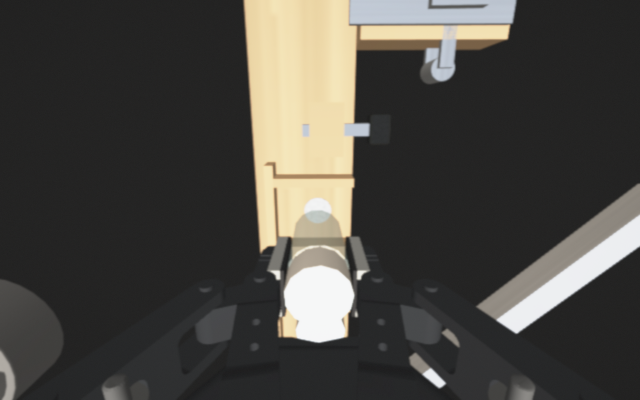

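View pics/s7.png

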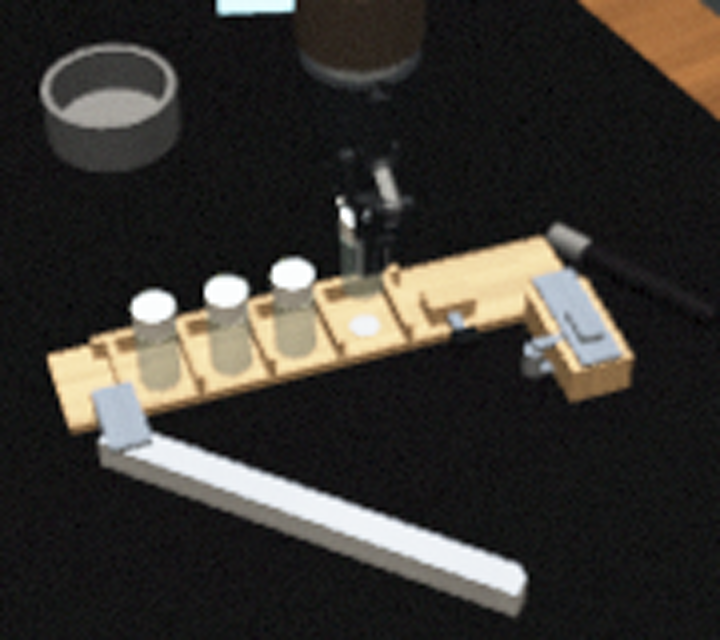

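>>> play_rows --moves '[[[-0.002,0,-0.04],0,1],[[-0.002,0,-0.08],0,1],[[-0.002,0,-0.1],0,1],[[-0.002,0,-0.115],0,1],[[-0.002,0,-0.12],0,1],[[-0.002,0,-0.122],0,1],[[-0.002,0,-0.122],0,1]]'

```text
clock: 9.98
position: [586.4, 77.6, 211.8]
ee_rot: [0.994, -0.113, 0.002, -0.001]
contact_force: [-0.8, 0.0, -0.1]
gripper_width: 28.2
```

>>> play_rows --moves '[[[0,0,-0.004],0,1],[[0,0,-0.006],0,1],[[0,0,-0.006],0,1]]'

```text
clock: 10.35
position: [586.4, 77.6, 209.9]
ee_rot: [0.994, -0.113, 0.002, -0.001]
contact_force: [0.8, 0.6, 0.2]
gripper_width: 28.3
```

>>> play_rows --moves '[[[0,0,-0.003],0,1],[[0,0,-0.003],0,1],[[0,0,-0.003],0,0.3],[[0,0,-0.003],0,0],[[0,0,-0.003],0,-0.4],[[0,0,-0.003],0,-0.4],[[0,0,-0.003],0,-0.4],[[0,0,-0.003],0,-0.4]]'

```text
clock: 11.35
position: [586.4, 77.6, 209.0]
ee_rot: [0.994, -0.113, 0.002, -0.001]
contact_force: [0.3, 1.3, -0.0]
gripper_width: 59.9
```

Run:
```python
from h import *
w=arm.get_image("wrist"); save(w,"w8"); s=arm.read_state();print(s["position"],s["contact_force"],s["gripper_width"])
```

```text
[586.41904943  77.56970432 209.0101786 ] [-0.63883748 -0.6539891  -0.42858808] 59.62817865899496
```

View pics/w8.png

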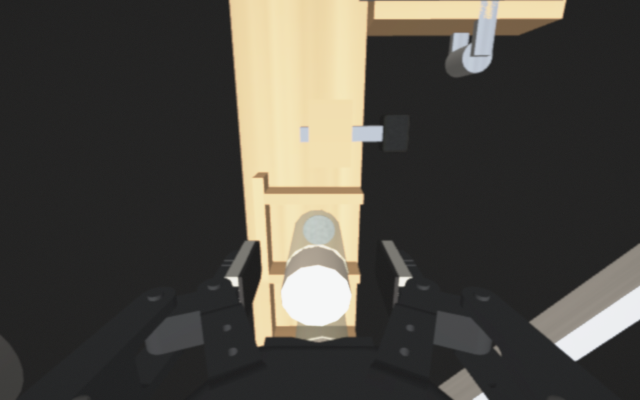

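>>> play_rows --moves '[[[0,0,0.08],0,-0.4],[[0,0,0.2],0,-0.4],[[0,0,0.35],0,-0.4],[[0,0,0.45],0,-0.4],[[0,0,0.45],0,-0.4],[[0,0,0.45],0,1]]'

```text
clock: 12.15
position: [586.0, 77.5, 343.3]
ee_rot: [0.994, -0.114, 0.002, -0.001]
contact_force: [0.1, -0.2, -0.7]
gripper_width: 43.0
```

Run:
```python
from h import *
import pickle
w=arm.get_image("wrist"); save(w,"w9"); pickle.dump(w,open("w9.pkl","wb"));q=arm.get_image("side"); save(q,"s9",(240,140,400,280),4); s=arm.read_state();print(s["position"],s["contact_force"],s["gripper_width"],s["clock"])
print(at(w,319,291,76))
```

```text
[586.05443118  77.45965867 342.60522628] [ 1.19437164  0.21024909 -0.7222749 ] 27.608711094277144 12.25
[501.21951129  96.73524964  76.        ]
```

View pics/w9.png

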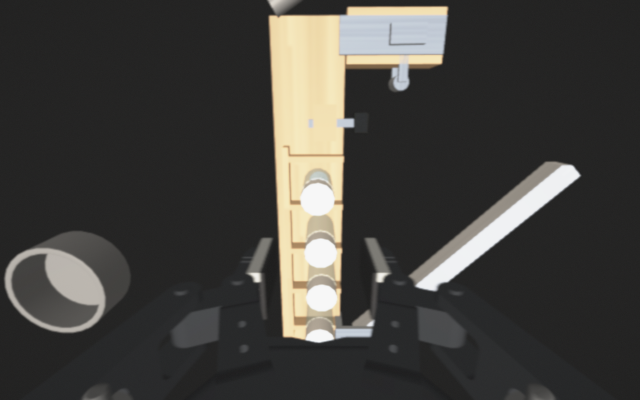

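View pics/s9.png

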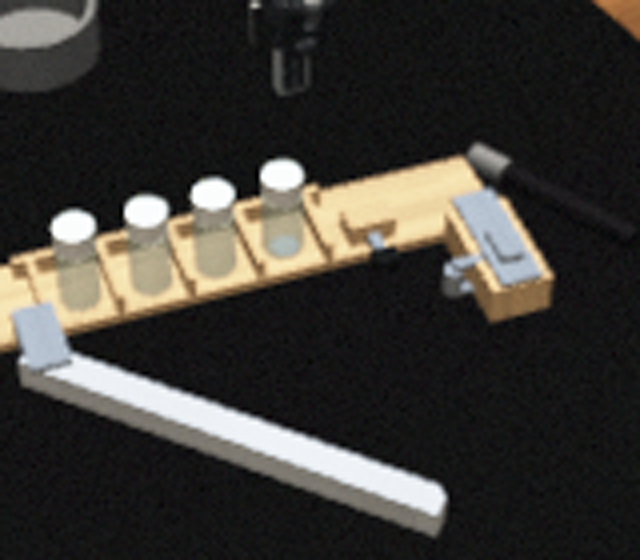

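Run:
```python
from h import *
import pickle
w=pickle.load(open("w9.pkl","rb")); save(w,"w9c",(320,0,480,140),5); save(w,"w9d",(480,130,640,250),5)
```

```text
(no output)
```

View pics/w9c.png

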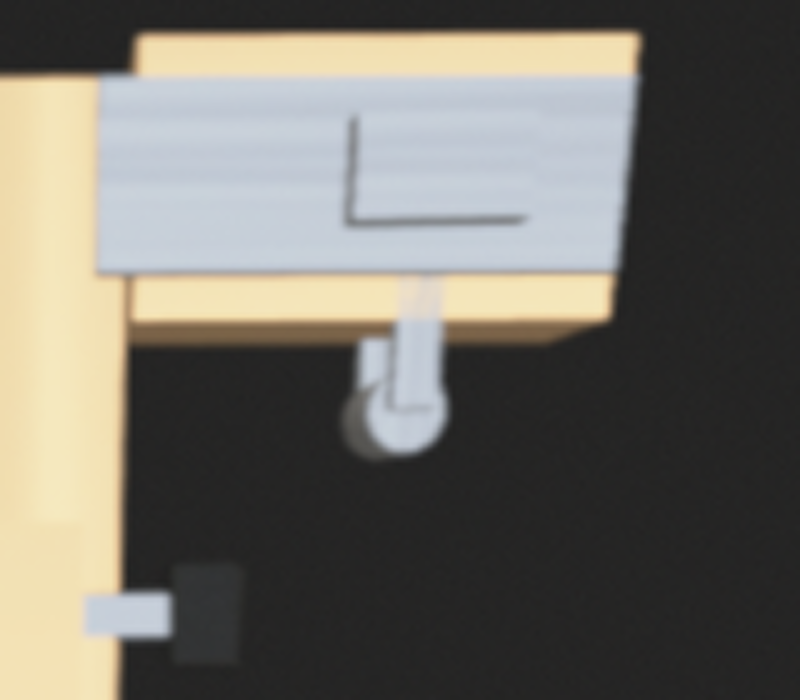

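View pics/w9d.png

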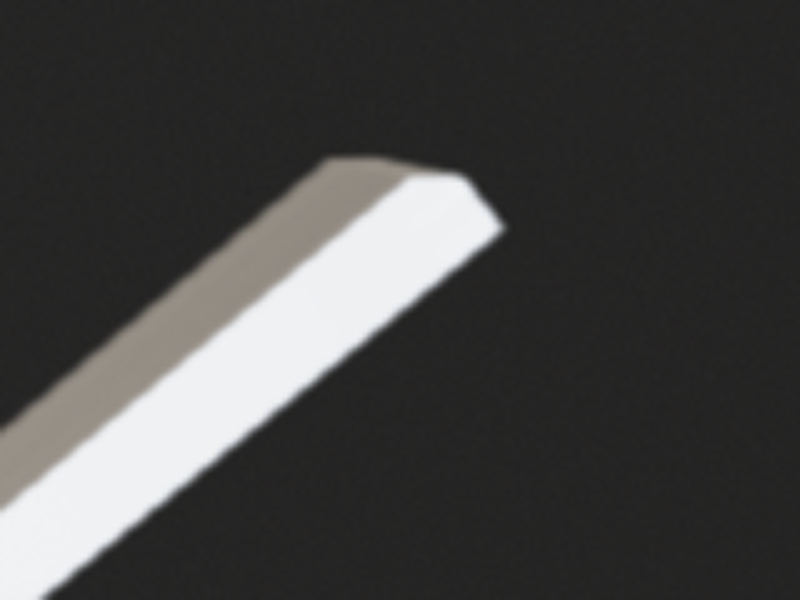

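Run:
```python
from h import *
import pickle
w=pickle.load(open("w9.pkl","rb"));q=pickle.load(open("rack.pkl","rb"));a=pickle.load(open("w2.pkl","rb"))
def inv(X):
    c,s_=np.cos(q[2]),np.sin(q[2]);dx,dy=X[0]-q[0],X[1]-q[1];return np.round([c*dx+s_*dy,-s_*dx+c*dy,X[2]],1)
for z in (22,25,28): print("roller",z,inv(at(w,401.4,82.6,z)), inv(at(a,120+402/3,30,z)))
for z in (13,20,24): print("buf front",z,inv(at(w,368.6,122.4,z)))
X,e=tri([(w,401.4,82.6),(a,254,30)]);print(inv(X),e)
# bar tip: corner pts on top z=22
for n,u,v in [("slant start",410,177),("slant end",463,176),("-y corner",505,229)]:
    r=inv(at(w,480+u/5,130+v/5,22)); print(n,r,at(w,480+u/5,130+v/5,22).round(1),np.hypot(r[0],r[1]))
r=inv(at(w,480+505/5,130+229/5,22)); phi=np.arctan2(r[1],r[0])-np.arctan2(-11,280);print("bar angle rack",phi)
```

```text
roller 22 [280.5 -14.8  22. ] [281.1 -13.9  22. ]
roller 25 [280.2 -14.   25. ] [280.2 -14.1  25. ]
roller 28 [280.  -13.3  28. ] [279.3 -14.3  28. ]
buf front 13 [244.6  12.3  13. ]
buf front 20 [244.8  13.4  20. ]
buf front 24 [245.   14.1  24. ]
[280.2 -14.1  24.8] [np.float64(0.007823606094851115), np.float64(0.007823606095101916)]
slant start [ 203.1 -180.8   22. ] [ 551.8 -163.4   22. ] 271.9158877300111
slant end [ 203.3 -191.3   22. ] [ 549.6 -173.6   22. ] 279.1533270444757
-y corner [ 192.5 -202.4   22. ] [ 536.6 -182.    22. ] 279.32420231694925
bar angle rack -0.7711970290638794
```

```bash
cat >> h.py <<'E'
import pickle
try: q_=pickle.load(open("rack.pkl","rb"))
except Exception: q_=[0,0,0]
def T(x,y):
    c,s=np.cos(q_[2]),np.sin(q_[2]); return np.array([q_[0]+c*x-s*y,q_[1]+s*x+c*y])
def inv(X):
    c,s=np.cos(q_[2]),np.sin(q_[2]);dx,dy=X[0]-q_[0],X[1]-q_[1];return np.array([c*dx+s*dy,-s*dx+c*dy])
def cen(phi,r=261,off=0,hy=14.5):
    f=r*np.array([np.cos(phi),np.sin(phi)])-(11+off)*np.array([-np.sin(phi),np.cos(phi)]); return T(*(f-np.array([11,hy])))
def units(P): 
    s=arm.read_state(); return np.round((np.append(P,0)[:2]-s["position"][:2])/300,3)
E
python3 - <<'E'
from h import *
s=arm.read_state();print(s["position"],s["gripper_width"])
S=cen(-.771,off=22);print("start",S,units(S))
E
```

```text
[586.05443118  77.45965867 342.60522628] 27.608711094277144
start [ 494.38098024 -190.44898092] [-0.306 -0.893]
```

>>> play_rows --moves '[[[-0.1,-0.3,0],0,1],[[-0.2,-0.6,0],0,1],[[-0.306,-0.893,0],0,1],[[-0.306,-0.893,0],0,1],[[-0.306,-0.893,0],0,1],[[-0.306,-0.893,-0.1],0,1],[[-0.306,-0.893,-0.25],0,1],[[-0.306,-0.893,-0.4],0,1],[[-0.306,-0.893,-0.5],0,1],[[-0.306,-0.893,-0.535],0,1],[[-0.306,-0.893,-0.535],0,1],[[-0.306,-0.893,-0.535],0,1]]'

```text
clock: 13.75
position: [494.8, -190.5, 183.2]
ee_rot: [0.994, -0.113, 0.002, -0.0]
contact_force: [0.7, -0.0, 0.2]
gripper_width: 0.0
```

Run:
```python
from h import *
w=arm.get_image("wrist"); save(w,"w10"); q=arm.get_image("side"); save(q,"s10",(240,140,440,310),4)
s=arm.read_state();print(s["position"],s["contact_force"],s["gripper_width"],s["clock"],inv(s["position"]))
for ph in [-.77,-.72,-.65,-.55,-.45,-.35,-.25,-.2,-.15,-.1]: print(ph,units(cen(ph)),np.round(cen(ph),1))
```

```text
[ 494.73267636 -190.4504435   183.35692642] [-0.1630891  -0.30055618  0.3989658 ] -0.035305382265813194 13.85 [ 153.53983885 -219.96927055]
-0.77 [0.061 0.04 ] [ 513.1 -178.4]
-0.72 [0.098 0.063] [ 524.2 -171.5]
-0.65 [0.148 0.099] [ 539.1 -160.9]
-0.55 [0.214 0.155] [ 559. -144.]
-0.45 [0.275 0.217] [ 577.1 -125.2]
-0.35 [0.329 0.286] [ 593.3 -104.7]
-0.25 [0.375 0.359] [607.4 -82.7]
-0.2 [0.396 0.397] [613.5 -71.2]
-0.15 [0.415 0.437] [619.1 -59.4]
-0.1 [0.431 0.477] [624.1 -47.3]
```

View pics/w10.png

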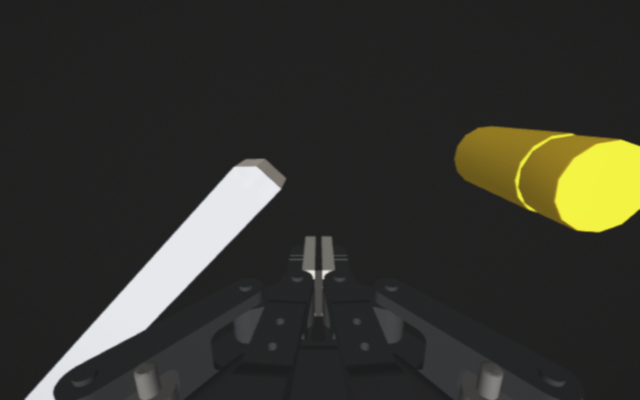

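View pics/s10.png

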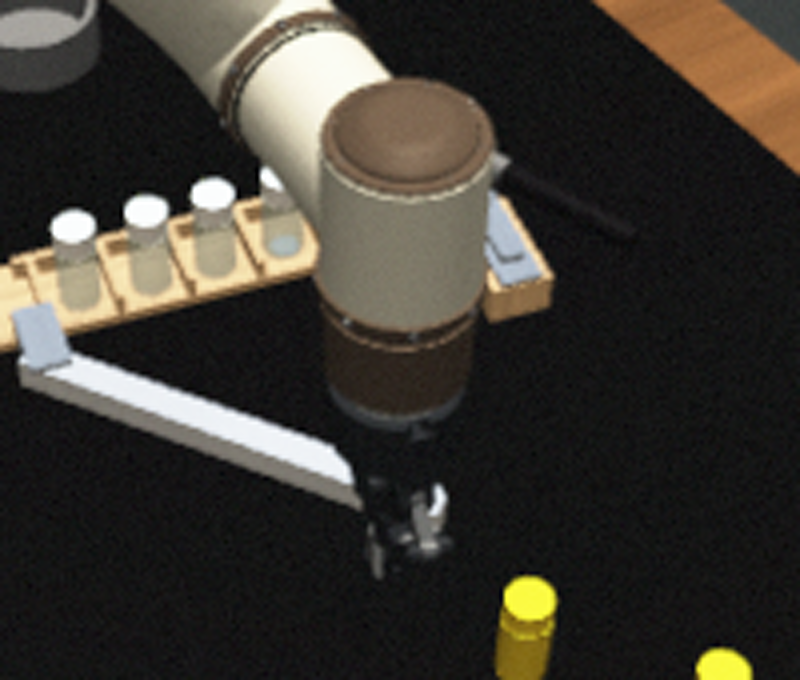

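>>> play_rows --moves '[[[0.03,0.02,-0.01],0,1],[[0.061,0.04,-0.01],0,1],[[0.08,0.052,-0.01],0,1],[[0.098,0.063,-0.01],0,1],[[0.123,0.081,-0.01],0,1],[[0.148,0.099,-0.01],0,1],[[0.181,0.127,-0.01],0,1],[[0.214,0.155,-0.01],0,1],[[0.245,0.186,-0.01],0,1],[[0.275,0.217,-0.01],0,1],[[0.302,0.25,-0.01],0,1],[[0.329,0.286,-0.01],0,1]]'

```text
clock: 15.35
position: [594.0, -103.9, 180.4]
ee_rot: [0.994, -0.113, 0.002, -0.0]
contact_force: [1.1, -0.8, 1.1]
gripper_width: 0.2
```

Run:
```python
from h import *
w=arm.get_image("wrist"); save(w,"w11"); 
s=arm.read_state();print(s["position"],s["contact_force"],s["clock"],inv(s["position"]))
for ph in [-.35,-.3,-.25,-.2,-.15,-.12,-.1,-.05,0]: print(ph,units(cen(ph)),np.round(inv(cen(ph)),1))
```

```text
[ 595.02876098 -102.83735541  180.45716026] [0.55687927 0.27909851 0.2543035 ] 15.4 [ 231.65449721 -112.11076164]
-0.35 [-0.006 -0.006] [ 230.4 -114.3]
-0.3 [0.019 0.03 ] [ 235.1 -102.1]
-0.25 [0.041 0.067] [239.2 -89.7]
-0.2 [0.062 0.105] [242.6 -77.1]
-0.15 [0.08  0.145] [245.4 -64.4]
-0.12 [0.091 0.169] [246.8 -56.7]
-0.1 [0.097 0.185] [247.6 -51.5]
-0.05 [0.112 0.226] [249.1 -38.5]
0 [0.124 0.268] [250.  -25.5]
```

View pics/w11.png

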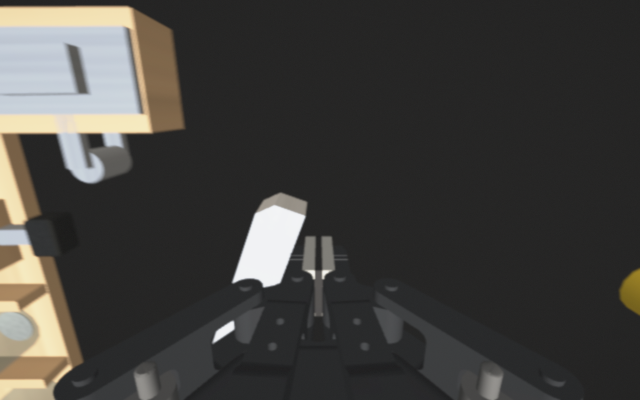

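>>> play_rows --moves '[[[0.019,0.03,0],0,1],[[0.041,0.067,0],0,1],[[0.062,0.105,0],0,1],[[0.072,0.125,0],0,1],[[0.08,0.145,0],0,1],[[0.08,0.145,0],0,1]]'

```text
clock: 16.15
position: [619.1, -58.9, 180.5]
ee_rot: [0.994, -0.112, 0.003, -0.001]
contact_force: [0.2, 0.9, -0.7]
gripper_width: 0.4
```

Run:
```python
from h import *
w=arm.get_image("wrist"); save(w,"w12"); 
s=arm.read_state();print(s["position"],s["contact_force"],s["clock"],inv(s["position"]))
for ph in [-.15,-.12,-.1,-.05,0]: print(ph,units(cen(ph)),np.round(inv(cen(ph)),1))
```

```text
[618.94417435 -59.1180474  180.43807022] [ 0.53396712 -0.46195822  0.13674613] 16.2 [245.16574564 -64.14440827]
-0.15 [ 0.001 -0.001] [245.4 -64.4]
-0.12 [0.011 0.023] [246.8 -56.7]
-0.1 [0.017 0.039] [247.6 -51.5]
-0.05 [0.032 0.08 ] [249.1 -38.5]
0 [0.045 0.122] [250.  -25.5]
```

View pics/w12.png

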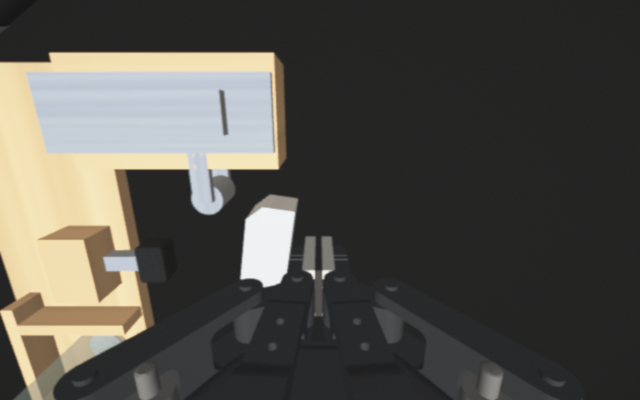

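Run:
```python
from h import *
w=arm.get_image("wrist"); save(w,"w12c",(160,140,340,300),4)
for u,v in [(295,212),(247,223),(264,207)]: print(inv(at(w,u,v,22)).round(1))
r=inv(at(w,295,212,22));print(np.arctan2(r[1],r[0])+np.arctan2(11,280),np.hypot(*r))
print("roller",inv(at(w,206,202,25)))
```

```text
[274.6 -53.5]
[269.2 -31.1]
[277.  -39.4]
-0.15307288360208943 279.77231556534485
roller [280.30000357 -14.37617347]
```

View pics/w12c.png

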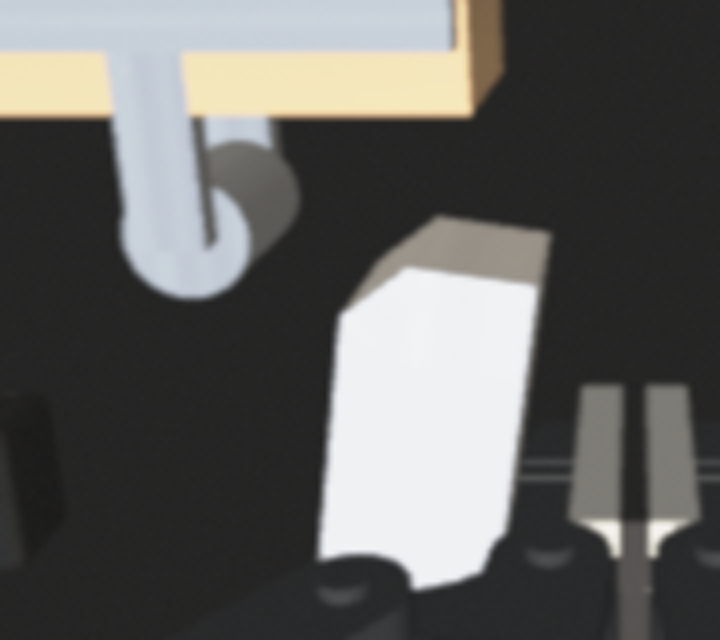

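>>> play_rows --moves '[[[0.011,0.023,0],0,1],[[0.017,0.039,0],0,1],[[0.022,0.053,0],0,1],[[0.027,0.066,0],0,1],[[0.032,0.08,0],0,1],[[0.032,0.08,0],0,1]]'

```text
clock: 17.0
position: [628.7, -34.8, 180.4]
ee_rot: [0.994, -0.113, 0.003, -0.001]
contact_force: [-0.0, 0.3, -0.0]
gripper_width: 0.0
```

```bash
cat > st.py <<'E'
from h import *
import sys
F=[]
for i in range(5):
    w=arm.get_image("wrist"); s=arm.read_state(); F.append(s["contact_force"])
F=np.mean(F,0); c,sn=np.cos(q_[2]),np.sin(q_[2])
print("pos",s["position"].round(2),"rack",inv(s["position"]).round(2),"F rack",np.round([c*F[0]+sn*F[1],-sn*F[0]+c*F[1],F[2]],2),"t",s["clock"])
save(w,sys.argv[1],(160,120,340,300),3)
E
python3 st.py w13
```

```text
pos [628.62 -35.2  180.54] rack [249.24 -38.66] F rack [0.25 0.11 0.11] t 17.25
```

View pics/w13.png

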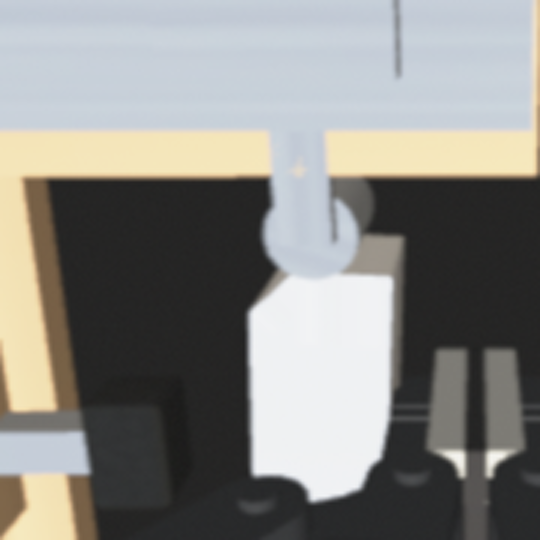

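>>> play_rows --moves '[[[0.002,0.008,0],0,1],[[0.003,0.014,0],0,1],[[0.005,0.02,0],0,1],[[0.006,0.026,0],0,1],[[0.007,0.03,0],0,1],[[0.007,0.03,0],0,1]]'

```text
clock: 18.0
position: [630.7, -26.1, 180.5]
ee_rot: [0.994, -0.113, 0.003, -0.001]
contact_force: [-0.6, -0.5, 0.1]
gripper_width: 0.2
```

```bash
python3 st.py w14
```

```text
pos [630.62 -26.13 180.47] rack [249.16 -29.38] F rack [0.52 0.12 0.29] t 18.25
```

View pics/w14.png

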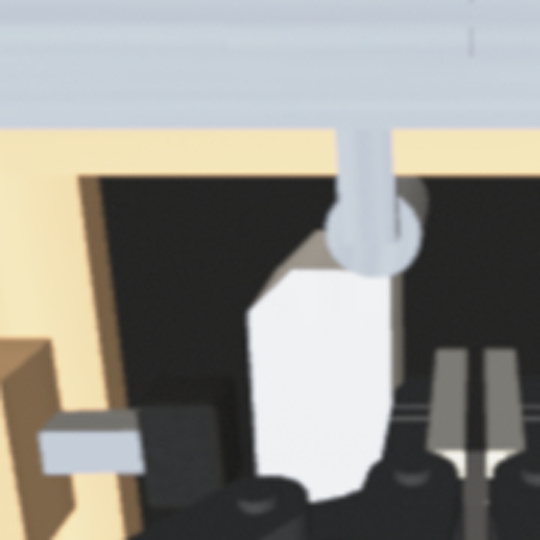

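>>> play_rows --moves '[[[0.001,0.004,0],0,1],[[0.002,0.007,0],0,1],[[0.002,0.011,0],0,1],[[0.002,0.011,0],0,1]]'

```text
clock: 18.75
position: [631.2, -22.6, 180.4]
ee_rot: [0.994, -0.113, 0.003, -0.001]
contact_force: [0.6, -0.2, -0.1]
gripper_width: -0.1
```

```bash
python3 st.py w15
```

```text
pos [631.2  -22.75 180.47] rack [248.96 -25.95] F rack [0.18 0.18 0.24] t 19.0
```

View pics/w15.png

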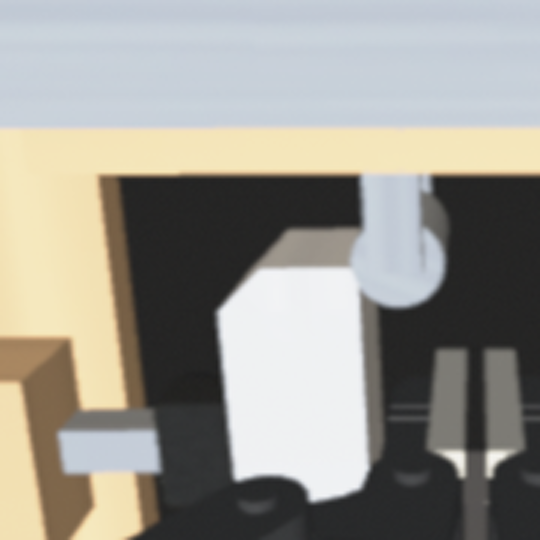

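>>> play_rows --moves '[[[-0.01,-0.03,0],0,1],[[-0.04,-0.12,0],0,1],[[-0.04,-0.12,0.1],0,1],[[-0.04,-0.12,0.3],0,1],[[-0.04,-0.12,0.5],0,1],[[-0.04,-0.12,0.5],0,1],[[-0.04,-0.12,0.5],0,1]]'

```text
clock: 19.88
position: [618.5, -59.2, 330.3]
ee_rot: [0.994, -0.113, 0.003, -0.001]
contact_force: [0.1, 0.3, 0.4]
gripper_width: -0.3
```

Run:
```python
from h import *
w=arm.get_image("wrist"); save(w,"w16");save(w,"w16c",(120,20,320,220),4); s=arm.read_state();print(s["position"],s["clock"]);pickle.dump(w,open("w16.pkl","wb"))
q=arm.get_image("side");save(q,"s16",(240,140,400,280),4)
```

```text
[618.49661635 -59.14707849 329.22509675] 19.925
```

View pics/w16.png

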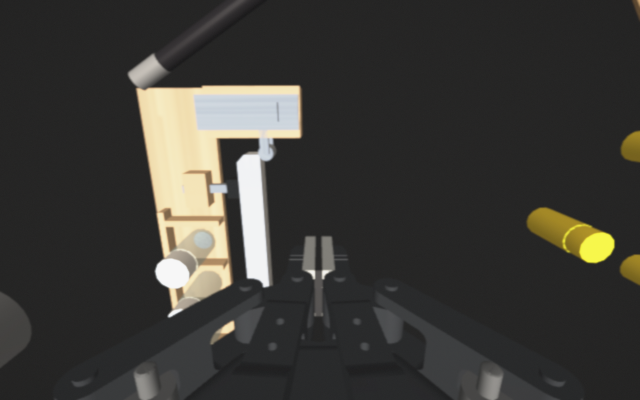

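View pics/w16c.png

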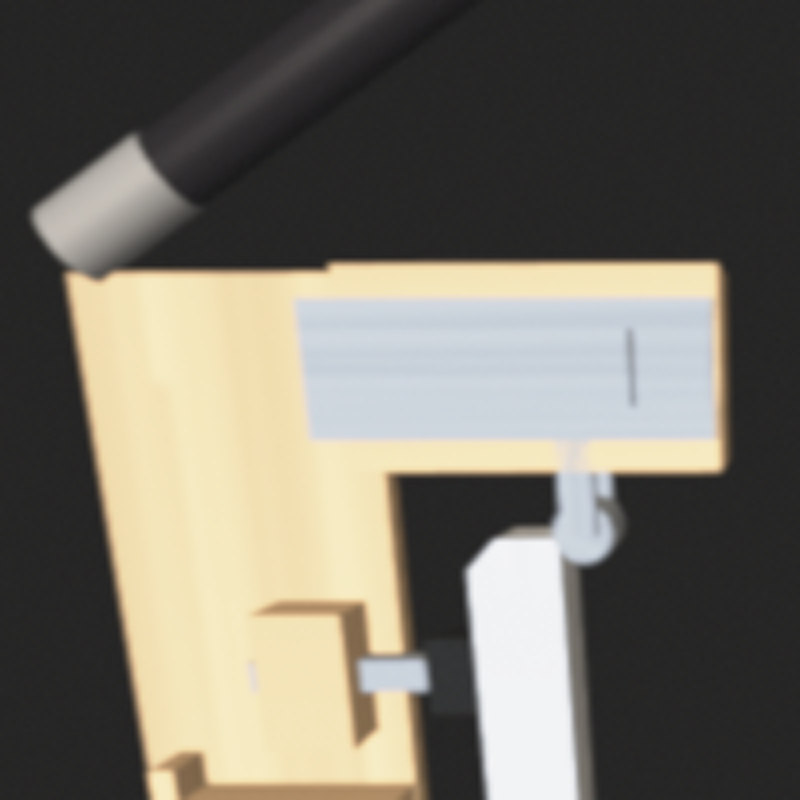

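View pics/s16.png

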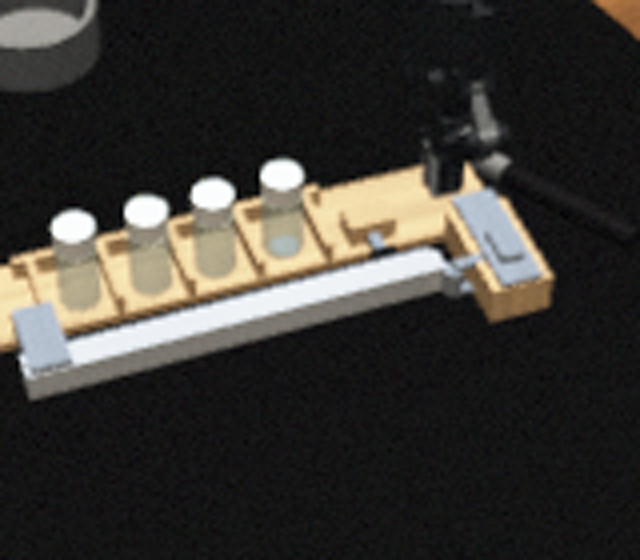

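Run:
```python
from h import *
w=pickle.load(open("w16.pkl","rb"))
W=lambda x,y:(120+x/4,20+y/4)
print("roller",inv(at(w,*W(585,533),25)))
c=inv(at(w,*W(560,539),22)); print("-y corner?",c,"y-edge at x245:",inv(at(w,*W(572,675),22)), "+y edge at 245",inv(at(w,*W(476,675),22)))
print("slant start",inv(at(w,*W(466,570),22)),"slant end",inv(at(w,*W(495,540),22)))
p=arm.get_image("top");save(p,"t16",(250,130,350,260),5)
```

```text
roller [280.88613457 -15.14633758]
-y corner? [279.06039046  -8.61966403] y-edge at x245: [245.84915014  -9.66309962] +y edge at 245 [245.84296277  13.81802806]
slant start [271.68579785  14.20575082] slant end [278.82731026   6.77297114]
```

View pics/t16.png

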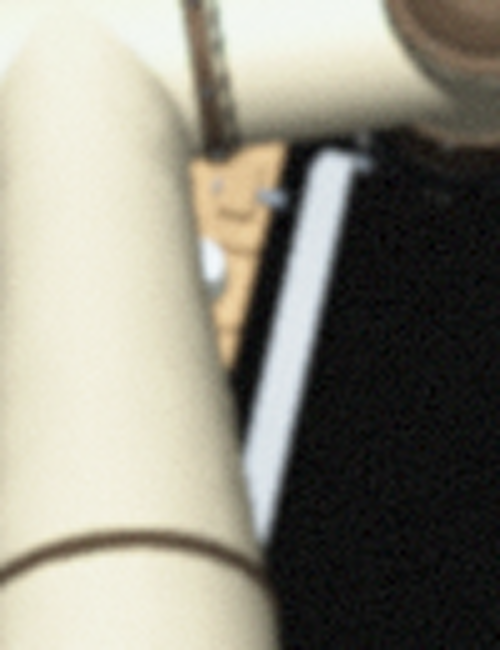

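Run:
```python
from h import *
a=pickle.load(open("w9.pkl","rb"));b=pickle.load(open("w16.pkl","rb"))
save(a,"b9",(295,100,385,145),8); save(b,"b16",(170,160,280,215),7)
```

```text
(no output)
```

View pics/b9.png

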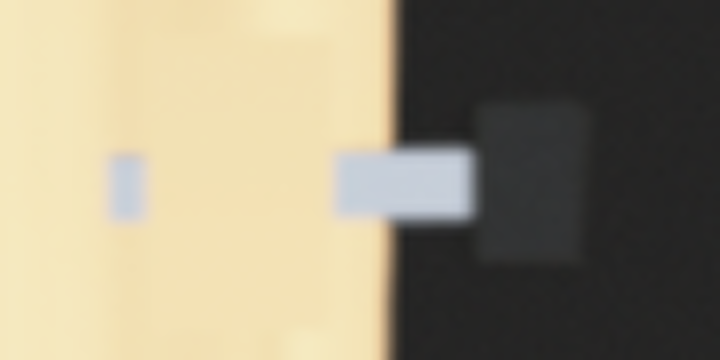

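View pics/b16.png

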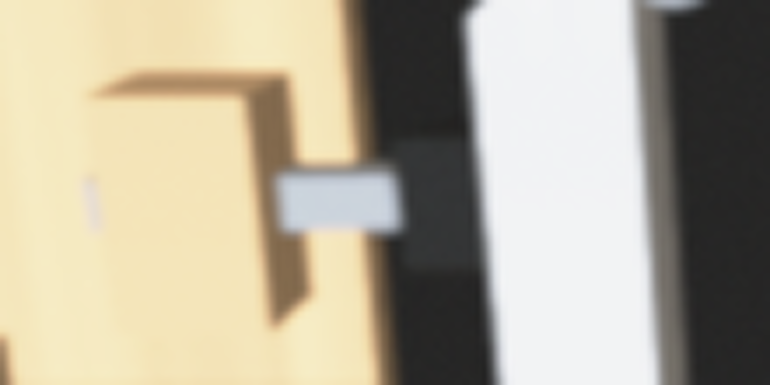

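>>> play_rows --moves '[[[-0.108,0.2,0.045],0,1],[[-0.108,0.4,0.045],0,1],[[-0.108,0.455,0.045],0,1],[[-0.108,0.455,0.045],0,1],[[-0.108,0.455,0.045],0,1],[[-0.108,0.455,0.045],0,1]]'

```text
clock: 20.78
position: [586.5, 76.3, 341.7]
ee_rot: [0.994, -0.114, 0.001, -0.0]
contact_force: [-0.5, -0.3, 0.1]
gripper_width: -0.0
```

Run:
```python
from h import *
arm.get_image("wrist");w=arm.get_image("wrist");print(arm.read_state()["position"],arm.read_state()["clock"])
pickle.dump(w,open("w17.pkl","wb"))
a=pickle.load(open("w9.pkl","rb"))
print(a["xyz"],w["xyz"])
save(w,"w17");save(w,"b17",(295,100,385,145),8);save(w,"w17c",(320,0,480,140),5)
```

```text
[586.46440812  76.45502949 341.97178825] 20.875
[657.61548568  60.55139552 311.41672135] [658.07335935  59.40347083 309.874012  ]
```

View pics/w17.png

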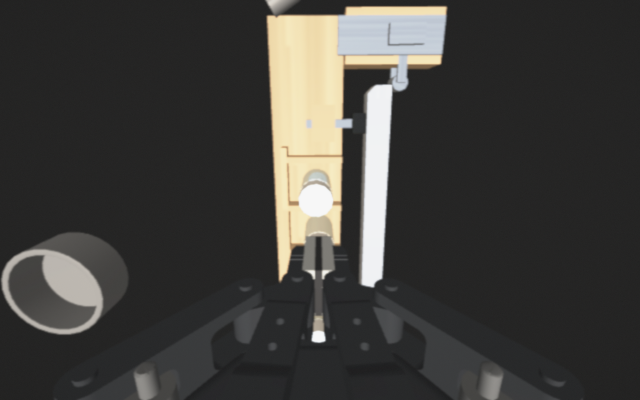

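View pics/b17.png

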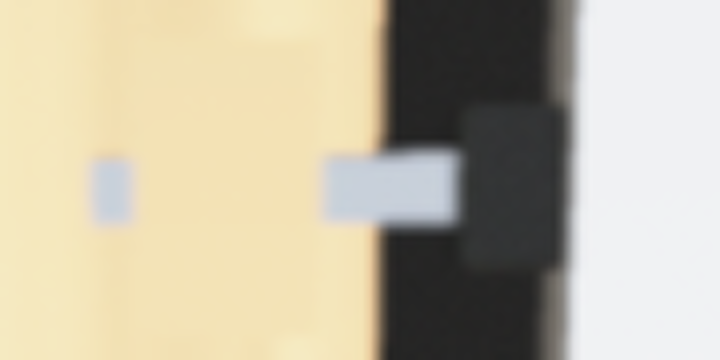

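View pics/w17c.png

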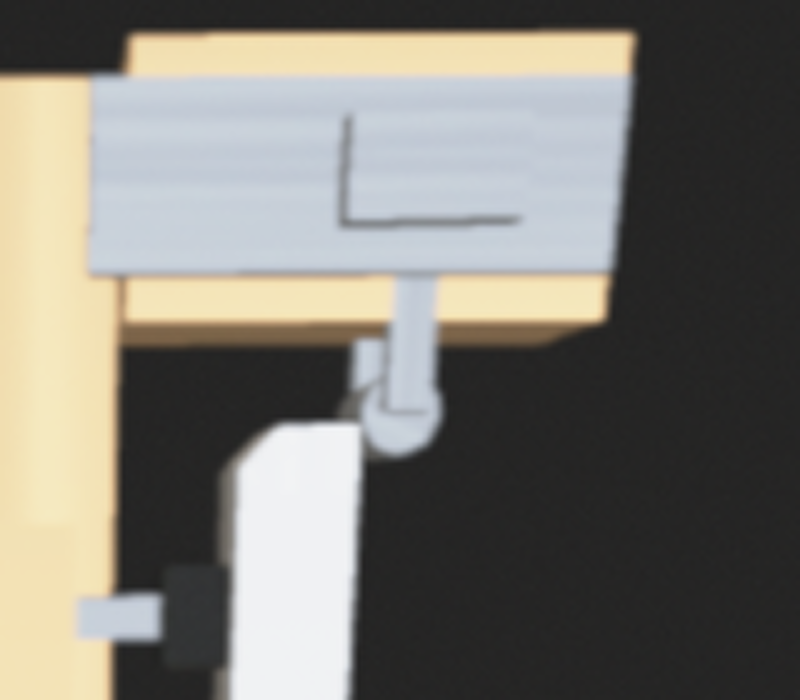

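Run:
```python
from h import *
a=pickle.load(open("w9.pkl","rb"));b=pickle.load(open("w17.pkl","rb"))
def edge(pr,x0,x1):
    g=np.abs(np.diff(pr[x0:x1+1])); g=np.where(g<0.15*g.max(),0,g); return (g*np.arange(x0,x1)).sum()/g.sum()+.5
out=[]
for n,p,sh in (("before",a,0),("after",b,-1.5)):
    im=p["pixels"].astype(float); red=im[120:126,:,0].mean(0); bl=im[121:126,:,2].mean(0); bu=im[112:117,:,0].mean(0); s=int(round(sh))
    r=[edge(bl,305+s,312+s),edge(bl,310+s,318+s),edge(bl,333+s,341+s),edge(red,350+s,358+s),edge(bu,340+s,348+s)]
    print(n,np.round(r,2)); out.append([inv(at(p,e,122.8,z))[1] for e,z in zip(r,(18,18,16,16,8))])
print(np.round(out,2),np.round(np.array(out[1])-out[0],2), "pinL pinR(block) stemstart(block) rubberback board")
```

```text
before [308.22 313.04 335.95 353.57 343.75]
after [305.49 311.49 334.48 351.58 342.51]
[[71.73 67.04 44.66 27.43 36.38]
 [72.9  67.09 44.76 28.12 36.31]] [ 1.17  0.05  0.1   0.69 -0.07] pinL pinR(block) stemstart(block) rubberback board
```

Run:
```python
from h import *
b=pickle.load(open("w17.pkl","rb")); print("vial cap rack",inv(at(b,316,200,76)),"dot rack",inv([588.5,77.2]))
w=arm.get_image("side"); s=arm.read_state(); print(s["contact_force"],s["joint_vel"].round(4).max())
print(arm.job_done())
```

```text
vial cap rack [184.78625376  62.47142087] dot rack [184.95119455  61.88600724]
[ 0.9447996  -0.38825322  0.0288722 ] 0.0057
the job is handed in; nothing more can be done
None
```

The vial is standing in the dotted bay and the bar is shut behind the roller. I handed the job in at about 21 s of the 62 s allowed; it gave no verdict.

**What I did**
- I picked the white-capped clear vial from among the yellow and brown look-alikes and set it down in the empty fourth bay.
- I swung the bar shut with closed fingers on its near side, creeping the last millimetres. The bar snapped past the roller, and I backed the arm away.

**Last checks**
- **Vial:** its cap centre measured less than 1 mm from the dot's centre, and it looked upright in the side view.
- **Roller:** it is fully out again behind the bar.
- **Bar:** the tip is about 2 mm from the rack's y = 0.
- **Buffer:** compared with the picture from before, its stem and rubber have moved in by 0.7 to 1.2 mm. The fixed edges moved 0.1 mm or less. At 4 N per mm that is about 3 to 5 N, so it is pressing and not squashed.
- **Left alone:** the dish and the other vials looked unmoved; I did not measure them again. The robot was clear of everything.

**Disagreements**
- The wrist camera and the two fixed cameras differed by 2 to 3 mm on where the loose vial stood. I used a value between them.
- The force readings, all taken with the arm stopped, stayed within noise. They showed neither the roller nor the buffer, so the snap is confirmed by the pictures only.

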